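Fit the beater to the seed-lab sample mill and hold it home

TASK

Get the sample mill ready: pull the dust cap off the drive hub by its stem and leave it standing upright in the steel holder cup, then lift the beater out of its parking ring, turn it until its cross-shaped foot meshes with the hub's teeth, and push it fully home against the spring. Finish while still gripping the beater and keeping it pressed fully home, because the spring lifts it if you let go. Leave the cup standing and the other things on the bench where they are.

Things in the scene. Friction and masses are not known exactly. Their poses are not given: they have to be found in the camera images.
- mill: sample mill, fixed: white motor base 190 (along x) x 160 mm, 90 mm high, carrying an open steel chamber, a round pan 132 mm outside and 124 mm inside diameter, rim 125 mm above the table. The vertical drive axis is the chamber's centre. Origin on the drive axis at table height; z up
- hub_seat (a point): centre of the drive hub's floor, on the drive axis, 98 mm above the table; z up. Four steel teeth, each 10.3 mm square, 16 mm tall, rise from the floor and leave a cross of two slots, 11.4 mm wide, 32 mm long, open-ended, along this point's x and y axes; the ejector pin stands in the middle. The dust cap hides it at the start
- hub (a joint): angle of the drive hub, rad, counterclockwise from above; at 0 its slots lie along the mill's x and y axes. Turns stiffly (0.12 N m drag) and stays where left. Already contained in the orientation of hub_seat
- ejector (a joint): travel of the spring ejector pin (9.6 mm thick) in the hub's middle, m, growing downward: 0 = up, top 10 mm above the hub floor (6 mm below the tooth tops); 0.010 = flush with the floor. Pushes up with 5 N at 0, 9 N at 0.010, so it lifts an unheld beater
- beater: steel beater, 180 g (varies), 110 mm tall, upright in the parking ring. Origin on its axis under its foot, z up. Foot: cross of two bars 30 x 9 mm, 18 mm tall, along x and y. Four blades along x and y, 80 mm over the tips, 24 to 42 mm up. Black square grip 22 x 22 mm, faces square to x and y, 72 to 110 mm up. Quarter turns are alike. Home: origin at hub_seat, foot in the slots
- beater_grip (a point): middle of the beater's square grip, 91 mm above its origin
- ring: parking ring, fixed, grey plastic: an upright tube 56 mm outside, 42 mm inside diameter and 30 mm high; the beater's blades rest on its rim, its foot hangs loosely inside 6 mm above the table. Origin under its centre
- cap: white plastic dust cap, 70 g (varies), 130 mm tall: a round cap 54 mm across, 10 mm high, hollow below (48 mm bore, 6 mm deep), with an upright stem 14 mm thick from 10 to 130 mm up. Starts upright over the hub, resting on its teeth. Origin on its axis at the lower rim (6 mm below the tooth tops at the start), z up along the stem
- cap_grip (a point): point on the cap's stem 112 mm above its origin
- cup: loose steel holder cup, 450 g, empty, straight-sided, 80 mm outside, 73 mm inside diameter, 85 mm high, floor 5 mm thick. Origin under its centre
- bowl: white ceramic bowl, 90 mm across, 42 mm high; origin under its centre. A bystander: leave alone
- dish: shallow glass dish, 90 mm across, 16 mm high; origin under its centre. A bystander: leave alone
- sieve: steel sieve ring, 100 mm across, 36 mm high, empty; origin under its centre. A bystander: leave alone
- jar: closed amber jar, 64 mm across, 95 mm high; origin under its centre. A bystander: leave alone
- spatula: steel spatula with a handle, 170 mm long, lying flat; origin below its middle. A bystander: leave alone
- comb: black plastic comb, 100 mm long, 12 mm high, lying flat; origin under its back. A bystander: leave alone

How it is judged:
On the way, in this order (a step that is already met when the one before it is completed fails the run):
1. the dust cap stands upright in the holder cup, let go (horizontal distance between cap and cup below 0.02 m and z of cap in the frame of cup between 0 and 0.015 m and angle between cap's own z axis and vertical below 0.12 rad and angle between cup's own z axis and vertical below 0.1 rad and height (world z) of cup below 0.01 m and contact force between the fingers and cap below 0.2 N and linear speed of cap below 0.05 m/s), for 0.2 s.
2. the beater is lifted clear of its parking ring by the gripper (z of beater in the frame of ring above 0.035 m and contact force between the fingers and beater above 1 N), for 0.1 s.
At the end, for the whole second after the job is handed in: Cap stands free on the floor of the upright cup (within 20 mm of its axis, tilt under 0.12 rad). Beater gripped (over 3 N), upright within 0.08 rad, within 4 mm of the drive axis and 2 mm of the hub floor, in line with the slots within 0.15 rad, ejector beyond 8.5 mm, over 6 N on the mill, at rest (all of step 1 and horizontal distance between beater and hub_seat below 0.004 m and z of beater in the frame of hub_seat below 0.002 m and value of joint ejector above 0.0085 m and (angle between the x axis of beater and the x axis of hub_seat, either way round below 0.15 rad or angle between the x axis of beater and the y axis of hub_seat, either way round below 0.15 rad) and angle between beater's own z axis and vertical below 0.08 rad and contact force between beater and mill above 6 N and contact force between the fingers and beater above 3 N and linear speed of beater below 0.02 m/s); the arm keeps its last pose, push and grip.
It fails at once if a bystander (bowl, dish, sieve, jar, spatula or comb) is displaced by over 40 mm (distance of any of bowl, dish, sieve, jar, spatula, comb from where it was at the start of the episode above 0.04 m).
It also fails if it takes over 51 s, if anything falls off the work surface, if the arm or the gripper's body presses on something with over 40 N, if the wrist force passes 120 N, or if a joint passes its speed limit or range.

ROBOT

A 7-joint arm with a two-finger parallel gripper is mounted at the origin on the work surface. World frame = base frame: x ahead of the robot, y to its left, z up, the work surface at z = 0. Lengths are in m, angles in rad, forces in N, time in s.
With the tool pointing down it reaches from about 0.425 to 0.875 m from the base axis. Payload 4.7 kg.
Tool frame: the origin (TCP) lies midway between the tips of the shut fingers; the grasp point (between the pads) lies 19 mm behind it; z points along the fingers, y is the line along which they close (so a half turn about z gives the same grasp; the last joint's range is limited). The gripper opens to 85 mm and grips with 20 to 120 N. Pads are 22 mm wide; open, the fingers measure 114 mm over their backs; the gripper's body (76 mm by 85 mm) begins 54 mm behind the grasp point. The pads swing forward as they close: fully open they stand 13 mm farther back than shut.
Start: joints at [-1.09, 0.321, -0.07, 1.45, 0.023, 1.371, -0.057], TCP at [0.293, 0.58, 0.231] pointing down, gripper open.
Joint ranges: [-2.86, 2.86], [-0.3, 2.09], [-1.38, 1.24], [0.06, 2.45], [-1.56, 4.7], [0.09, 2.05], [-2.69, 2.69]. Speed limits (rad/s): [2.57, 2.57, 3.14, 3.14, 3.14, 3.14, 3.14].

INTERFACE

Orientations are given as a 3x3 rotation matrix whose columns are the frame's x, y, z axes.
In Python, from plant import get_obs, optics, manip, finder gives the robot as it stands.
- The arm moves only by the tool arm_command, never from a script. Its argument "plan" is text: rows parted by semicolons, each of 4 numbers parted by spaces: the shift along the tool's x, y, z in cm, then the turn about the tool's z in degrees. In form: x y z spin; .... A call has 1 to 20 rows; each row shifts and turns the commanded pose from where the row before left it, along the tool's axes as they then stand; what a row does not reach is not made up. A row lasts 1/12 s, in which the tool goes at most 41.7 mm and 7.16 degrees, less where a joint would pass 70% of its speed; a pose out of reach is approached as far as the arm can. A call with a gripper value outside its range is refused whole. "claw" is the finger opening in cm, from 0 to 8.54, set as the call begins (left out, the last holds). The fingers move at their own pace and stop on an object; "grip_force" is the grip in N (left out, the last holds). Time passes only in rows, so rows that do not move let the fingers close. It gives the time, the measured TCP pose, the force, the opening and the grip force at its end, in the units of the state.
- get_obs(): the state, without advancing time (a new reading comes with each control period).
- optics.read_camera(name): name is "scene" or "top" or "wrist"; returns a dict with "color" (420x560x3 uint8, blue, green, red), "depth" (420x560 float32, m along the optical axis (not along the pixel's ray), 0 where there is no reading), "fx", "fy", "cx", "cy" (pixels), "rvec" (rotation vector, rad) and "tvec" (3), from world to camera coordinates, as OpenCV has them. Camera axes: x right, y down, z forward; pixel columns grow to the right and rows downward; lengths in m; the calibration is good to about 2 mm. A picture is of the moment at which its call begins.
- manip.finish_job(): hands the job in; it is judged then, once.
Trained networks look in the newest picture that a camera, given by its name, has taken for a name from the list of things; names that differ only in an ending like _2 or _b are one class to them, and where a whole thing is asked for, a point or a joint stands for the part that bears it (a point fixed in the world has none). Each returns a list of dicts, best first, with "confidence" (0 to 1); they miss things now and then, are a little off and sometimes report something else, mostly with a low value. They report only what shows in the picture. A call takes as long as a camera call.
- finder.regions_of(camera, target): "mask" (420x560 bool, what is visible of it) and "extent" ([left, top, right, bottom] in pixels, round what is visible of it).
The state is a dict: "time_s": time; "q": joint angles; "joint_vel": joint speeds; "effort": joint torques, N m; "ee_pos": TCP position; "tcp_rot": TCP orientation; "ft_force": force on the tool from outside, world axes, zero at the start; "ft_torque": the same for the moment, N m; "finger_gap": opening from 0.0 (shut) to 1.0 (fully open); "grasp_force": force on a finger pad.
Only numpy, scipy, OpenCV 4.12 (cv2) and the standard library are available. Lean on these libraries where they do the work, as an engineer would, in place of code of your own. Each camera call takes 0.05 s, during which the arm holds its last target. There are 200 camera calls.

## Working session

There is one attempt and no reset: what is moved stays moved. The work goes in short steps, Python scripts to look and compute and a tool call to move; the robot and the scene stay as the last step left them, time stands still between calls to the robot, and variables do not carry over. Pictures are saved under pics/ and viewed, at most 10 in all, crops included, and the job is handed in when it is done.

Besides the shell and the picture viewer there is one more tool, called after "Call:" as name(argument=value, ...) on one line, values as JSON. arm_command: Moves the arm, as the interface text tells. Its arguments: {"type":"object","properties":{"plan":{"type":"string"},"claw":{"type":"number"},"grip_force":{"type":"number"}},"required":["plan"]}

```bash
mkdir -p pics; cat > h.py <<'E'
import numpy as np, cv2
from plant import get_obs, optics, manip, finder
def cloud(im):
    R=cv2.Rodrigues(np.array(im['rvec'],float))[0]; t=np.array(im['tvec'],float).ravel()
    d=im['depth']; v,u=np.indices(d.shape)
    P=np.stack([(u-im['cx'])/im['fx']*d,(v-im['cy'])/im['fy']*d,d],-1)
    W=(P-t)@R
    W[d<=0]=np.nan
    return W
E
cat > a.py <<'E'
from h import *
o=get_obs(); print({k:np.round(v,3).tolist() for k,v in o.items()})
for c in ['top','scene']:
    im=optics.read_camera(c); W=cloud(im); cv2.imwrite(f'pics/{c}0.png',im['color'])
    np.savez(f'{c}0.npz',W=W,color=im['color'])
    for n in ['mill','beater','ring','cap','cup','bowl','dish','sieve','jar','spatula','comb']:
        for r in finder.regions_of(c,n)[:1]:
            p=W[r['mask']]; p=p[~np.isnan(p[:,0])]
            if len(p): 
                z=np.percentile(p[:,2],98); q=p[p[:,2]>z-.008]
                (cc,rr)=cv2.minEnclosingCircle(q[:,:2].astype(np.float32))
                print(c,n,round(r['confidence'],2),np.round(r['extent'],0),'med',np.round(np.median(p,0),3),'top z',round(z,3),'topcirc',np.round(cc,4),round(rr,4),'mean',np.round(q.mean(0),4))
E
python3 a.py
```

```text
{'time_s': 0.0, 'q': [-1.09, 0.322, -0.07, 1.452, 0.023, 1.371, -0.057], 'joint_vel': [-0.0, -0.001, -0.001, 0.0, 0.001, -0.0, -0.001], 'effort': [0.0, -49.358, -0.382, -31.433, 0.013, 0.011, -0.0], 'ee_pos': [0.292, 0.58, 0.23], 'tcp_rot': [[-0.893, 0.45, -0.001], [0.45, 0.893, -0.002], [-0.0, -0.002, -1.0]], 'ft_force': [-0.316, 0.509, 0.007], 'ft_torque': [-0.007, -0.01, -0.042], 'grasp_force': 0.0, 'finger_gap': 1.002}
top mill 0.76 [233. 145. 295. 227.] med [0.622 0.037 0.091] top z 0.126 topcirc [0.6391 0.0384] 0.0666 mean [0.6415 0.0387 0.1253]
top beater 0.55 [146. 203. 170. 215.] med [0.569 0.306 0.059] top z 0.118 topcirc [0.5689 0.3116] 0.0127 mean [0.5685 0.3121 0.1155]
top ring 0.59 [157. 201. 170. 223.] med [0.57  0.305 0.029] top z 0.034 topcirc [0.5683 0.3119] 0.0276 mean [0.5699 0.2991 0.0298]
top cup 0.68 [366. 195. 398. 225.] med [ 0.562 -0.286  0.02 ] top z 0.087 topcirc [ 0.557  -0.2797] 0.041 mean [ 0.5565 -0.2809  0.0842]
top bowl 0.58 [206. 255. 238. 290.] med [0.402 0.143 0.018] top z 0.043 topcirc [0.4022 0.1395] 0.0432 mean [0.4016 0.1412 0.04  ]
top sieve 
[... 1200 characters left out ...]
 0.0405]
scene dish 0.88 [230. 199. 269. 230.] med [0.42  0.01  0.005] top z 0.018 topcirc [0.4244 0.0085] 0.0479 mean [0.4272 0.0048 0.0143]
scene sieve 0.71 [354. 228. 399. 271.] med [0.708 0.204 0.021] top z 0.038 topcirc [0.7139 0.1881] 0.0692 mean [0.7108 0.2013 0.0352]
scene jar 0.83 [207. 293. 244. 352.] med [ 0.74  -0.205  0.07 ] top z 0.098 topcirc [ 0.7227 -0.1991] 0.0293 mean [ 0.7238 -0.2002  0.0952]
scene spatula 0.56 [168. 212. 211. 254.] med [ 0.384 -0.147  0.004] top z 0.021 topcirc [ 0.4501 -0.1484] 0.0428 mean [ 0.4528 -0.1426  0.018 ]
scene comb 0.75 [151. 334. 191. 380.] med [ 0.711 -0.313  0.011] top z 0.015 topcirc [ 0.7171 -0.3143] 0.0507 mean [ 0.7154 -0.316   0.0116]
```

Call:
arm_command(plan="-3.3 -1.0 -0.8 0;-3.3 -1.0 -0.8 0;-3.3 -1.0 -0.8 0;-3.3 -1.0 -0.8 0;-3.3 -1.0 -0.8 0;-3.3 -1.0 -0.8 0;-3.3 -1.0 -0.8 0;-3.3 -1.0 -0.8 0;-3.3 -1.0 -0.8 0;-3.3 -1.0 -0.8 0;-3.3 -1.0 -0.8 0;0 0 0 0;0 0 0 0")

```text
time_s: 2.28
ee_pos: [0.5694, 0.316, 0.3198]
tcp_rot: [[-0.89, 0.455, 0.001], [0.455, 0.89, -0.0], [-0.001, 0.0, -1.0]]
ft_force: [-0.8, 0.5, -0.2]
finger_gap: 1.001
grasp_force: 0.0
```

```bash
cat > b.py <<'E'
from h import *
import sys
n=sys.argv[1]
im=optics.read_camera('wrist'); W=cloud(im); np.savez(n+'.npz',W=W,color=im['color'])
R=cv2.Rodrigues(np.array(im['rvec'],float))[0]; print('cam',np.round(-R.T@np.array(im['tvec']).ravel(),3),'ax',np.round(R,2).tolist())
o=get_obs(); print(o['time_s'],np.round(o['ee_pos'],4),np.round(o['tcp_rot'],3).tolist())
cv2.imwrite(f'pics/{n}.png',im['color'])
for k in sys.argv[2:]:
    for r in finder.regions_of('wrist',k)[:1]:
        p=W[r['mask']]; p=p[~np.isnan(p[:,0])]; z=np.percentile(p[:,2],98); q=p[p[:,2]>z-.008]
        rect=cv2.minAreaRect(q[:,:2].astype(np.float32))
        print(k,r['confidence'],r['extent'],'z',round(z,4),'toprect',np.round(rect[0],4),np.round(rect[1],4),round(rect[2],1),'mean',np.round(q.mean(0),4))
E
python3 b.py w1 beater ring
```

```text
cam [0.494 0.354 0.462] ax [[0.45, 0.89, 0.0], [0.84, -0.43, 0.33], [0.29, -0.15, -0.94]]
2.3333 [0.5676 0.3184 0.3193] [[-0.892, 0.452, -0.0], [0.452, 0.892, 0.001], [0.0, 0.0, -1.0]]
beater 0.86 [247.1, 135.5, 311.3, 192.6] z 0.117 toprect [0.5696 0.3136] [0.022  0.0222] 43.8 mean [0.5686 0.314  0.1155]
ring 0.61 [260.1, 141.5, 298.7, 180.2] z 0.0315 toprect [0.5668 0.3158] [0.0539 0.0486] 59.6 mean [0.5629 0.3171 0.0302]
```

View pics/w1.png

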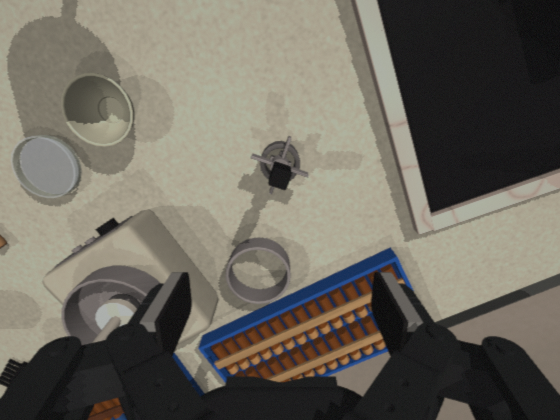

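```bash
cat > c.py <<'E'
from h import *
for n in ['top0','scene0','w1']:
    W=np.load(n+'.npz')['W'].reshape(-1,3); W=W[~np.isnan(W[:,0])]
    s=W[(np.hypot(W[:,0]-.64,W[:,1]-.037)<.05)&(W[:,2]>.15)&(W[:,2]<.26)]
    if len(s): print(n,'stem',len(s),np.round(s.mean(0),4),np.round(s.min(0),4),np.round(s.max(0),4))
    for lo,hi in [(.119,.13)]:
        s=W[(np.hypot(W[:,0]-.64,W[:,1]-.037)<.075)&(W[:,2]>lo)&(W[:,2]<hi)]
        d=np.hypot(s[:,0]-.64,s[:,1]-.037); s=s[d>.055]
        A=np.c_[2*s[:,:2],np.ones(len(s))]; x=np.linalg.lstsq(A,(s[:,:2]**2).sum(1),rcond=None)[0]
        print(n,'rim',len(s),np.round(x[:2],4),np.sqrt(x[2]+x[0]**2+x[1]**2))
    s=W[(np.hypot(W[:,0]-.557,W[:,1]+.28)<.055)&(W[:,2]>.079)&(W[:,2]<.092)]
    if len(s)>20:
        A=np.c_[2*s[:,:2],np.ones(len(s))]; x=np.linalg.lstsq(A,(s[:,:2]**2).sum(1),rcond=None)[0]
        print(n,'cup',len(s),np.round(x[:2],4),np.sqrt(x[2]+x[0]**2+x[1]**2))
W=np.load('top0.npz')['W'].reshape(-1,3); W=W[~np.isnan(W[:,0])]
# coarse height map
for x in np.arange(.3,1,.05):
    print(round(x,2),[int(1000*np.nanmax(np.r_[W[(abs(W[:,0]-x)<.025)&(abs(W[:,1]-y)<.025),2],-1])) for y in np.arange(-.4,.6,.05)])
E
python3 c.py
```

```text
top0 stem 71 [0.6358 0.0371 0.2103] [0.6317 0.0308 0.1516] [0.6469 0.0437 0.2408]
top0 rim 279 [0.6386 0.0377] 0.06366256300506265
top0 cup 149 [ 0.5576 -0.2788] 0.03807794523940209
scene0 stem 241 [0.6423 0.0356 0.1993] [0.6314 0.0295 0.1505] [0.6478 0.0452 0.24  ]
scene0 rim 421 [0.6395 0.0371] 0.06369455898020586
scene0 cup 287 [ 0.5584 -0.2793] 0.03804053646429139
w1 stem 78 [0.6354 0.0417 0.1565] [0.6328 0.0355 0.1501] [0.6405 0.0454 0.1646]
w1 rim 664 [0.639  0.0393] 0.06322745768627512
0.3 [9, 9, 8, 7, 8, 9, 6, 9, 7, 6, 7, 7, 8, 7, 9, 7, 7, 6, 350, 346]
0.35 [7, 8, 7, 8, 12, 13, 11, 7, 8, 9, 49, 45, 8, 6, 8, 8, 7, 7, 6, 9]
0.4 [8, 7, 7, 9, 8, 22, 9, 21, 21, 19, 45, 43, 46, 6, 7, 7, 8, 6, 23, 28]
0.45 [8, 8, 6, 7, 7, 24, 6, 21, 18, 19, 43, 46, 42, 6, 10, 8, 7, 8, 28, 25]
0.5 [7, 7, 88, 89, 7, 28, 6, 8, 8, 9, 10, 6, 7, 6, 7, 6, 7, 25, 25, 14]
0.55 [11, 7, 88, 91, 7, 9, 6, 93, 95, 128, 95, 7, 7, 7, 121, 118, 7, 25, 27, 14]
0.6 [6, 7, 88, 88, 6, 8, 6, 122, 131, 131, 130, 7, 7, 8, 118, 53, 6, 25, 25, 13]
0.65 [7, 10, 8, 6, 7, 8, 10, 127, 129, 240, 130, 36, 42, 36, 6, 8, 7, 25, 26, 15]
0.7 [9, 17, 18, 95, 102, 96, 8, 95, 129, 129, 128, 45, 8, 41, 8, 6, 6, 24, 26, 14]
0.75 [8, 17, 13, 89, 100, 94, 8, 90, 94, 93, 88, 41, 44, 42, 8, 38, 29, 27, 27, 25]
0.8 [36, 38, 37, 37, 38, 38, 35, 37, 35, 39, 39, 38, 40, 39, 39, 39, 36, 8, 6, 23]
0.85 [35, 38, 39, 40, 38, 40, 40, 41, 36, 38, 40, 40, 39, 37, 38, 37, 35, 7, 7, 6]
0.9 [35, 39, 38, 40, 40, 38, 39, 39, 34, 40, 39, 39, 40, 38, 39, 37, 37, 7, 6, 7]
0.95 [35, 37, 37, 36, 36, 38, 37, 36, 35, 35, 35, 38, 37, 36, 35, 36, 35, 5, 5, 7]
```

Call:
arm_command(plan="-2.39 -2.73 0 0;-2.39 -2.73 0 0;-2.39 -2.73 0 0;-2.39 -2.73 0 0;-2.39 -2.73 0 0;-2.39 -2.73 0 0;-2.39 -2.73 0 0;-2.39 -2.73 0 0;0 0 0 0;0 0 2.95 0;0 0 2.95 0;0 0 2.95 0;0 0 2.95 0;0 0 0 0;0 0 0 0", claw=6)

```text
time_s: 3.68
ee_pos: [0.6382, 0.0397, 0.1999]
tcp_rot: [[-0.894, 0.448, -0.004], [0.448, 0.894, 0.0], [0.004, -0.002, -1.0]]
ft_force: [-0.1, -0.7, 0.9]
finger_gap: 0.702
grasp_force: 0.0
```

Call:
arm_command(plan="0 0 0 0;0 0 0 0;0 0 0 0;0 0 0 0;0 0 0 0;0 0 0 0;0 0 0 0;0 0 0 0", claw=0, grip_force=50)

```text
time_s: 4.35
ee_pos: [0.6407, 0.0379, 0.2034]
tcp_rot: [[-0.893, 0.45, 0.003], [0.45, 0.893, 0.001], [-0.003, 0.002, -1.0]]
ft_force: [-1.5, 0.3, 6.0]
finger_gap: 0.148
grasp_force: 48.6
```

Call:
arm_command(plan="0 0 -0.6 0;0 0 -1 0;0 0 -1.5 0;0 0 -2 0;0 0 -2 0;-0.77 -3.55 0 0;-0.77 -3.55 0 0;-0.77 -3.55 0 0;-0.77 -3.55 0 0;-0.77 -3.55 0 0;-0.77 -3.55 0 0;-0.77 -3.55 0 0;-0.77 -3.55 0 0;-0.77 -3.55 0 0;0 0 0 0;0 0 0 0;0 0 0 0")

```text
time_s: 5.77
ee_pos: [0.5579, -0.2784, 0.2726]
tcp_rot: [[-0.893, 0.45, 0.0], [0.45, 0.893, 0.001], [0.0, 0.001, -1.0]]
ft_force: [0.1, 0.0, -0.3]
finger_gap: 0.15
grasp_force: 48.9
```

```bash
cat > d.py <<'E'
from h import *
o=get_obs(); print(o['time_s'],np.round(o['ee_pos'],4),np.round(o['ft_force'],2))
for c in ['top','scene']:
    im=optics.read_camera(c); W=cloud(im)
    np.savez(c+'1.npz',W=W,color=im['color'])
    W=W.reshape(-1,3); W=W[~np.isnan(W[:,0])]
    s=W[(np.hypot(W[:,0]-.557,W[:,1]+.28)<.05)]
    t=s[(s[:,2]>.10)&(s[:,2]<.24)]
    if len(t): print(c,'cap pts z',t[:,2].min(),[(z,np.round(np.median(t[abs(t[:,2]-z)<.006],0),4)) for z in (.15,.17,.185,.2,.22) if (abs(t[:,2]-z)<.006).any()])
    im2=im['color']; 
    if c=='scene': cv2.imwrite('pics/s1.png',cv2.resize(im2[150:400,80:410],None,fx=2.2,fy=2.2))
E
python3 d.py
```

```text
5.7667 [ 0.5579 -0.2784  0.2726] [ 0.12  0.04 -0.28]
top cap pts z 0.17614776960429193 [(0.185, array([ 0.5512, -0.273 ,  0.1866])), (0.2, array([ 0.5519, -0.2737,  0.1977])), (0.22, array([ 0.5528, -0.2729,  0.2209]))]
scene cap pts z 0.17538637074928 [(0.17, array([ 0.5775, -0.267 ,  0.1754])), (0.185, array([ 0.5635, -0.28  ,  0.1873])), (0.2, array([ 0.5612, -0.2781,  0.1996])), (0.22, array([ 0.5616, -0.2783,  0.2194]))]
```

View pics/s1.png

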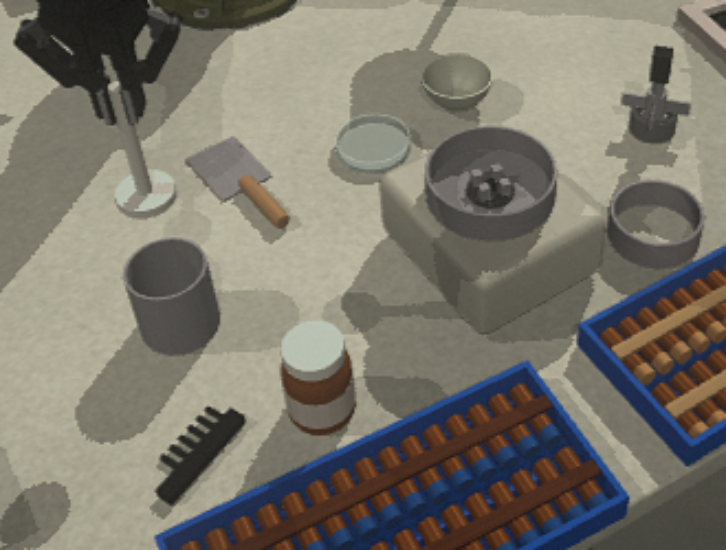

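Call:
arm_command(plan="0 0 2 0;0 0 3 0;0 0 3 0;0 0 3 0;0 0 2.5 0;0 0 1.5 0;0 0 1 0;0 0 0.5 0;0 0 0.4 0;0 0 0 0;0 0 0 0")

```text
time_s: 6.78
ee_pos: [0.5586, -0.2788, 0.1044]
tcp_rot: [[-0.893, 0.45, 0.002], [0.45, 0.893, -0.0], [-0.002, 0.0, -1.0]]
ft_force: [-0.3, 0.6, -0.4]
finger_gap: 0.146
grasp_force: 48.9
```

Call:
arm_command(plan="0 0 0.2 0;0 0 0.2 0;0 0 0 0;0 0 0 0")

```text
time_s: 7.12
ee_pos: [0.5585, -0.279, 0.1004]
tcp_rot: [[-0.893, 0.45, 0.002], [0.45, 0.893, -0.001], [-0.002, 0.0, -1.0]]
ft_force: [-0.4, 0.4, 3.9]
finger_gap: 0.146
grasp_force: 49.4
```

Call:
arm_command(plan="0 0 0 0;0 0 0 0;0 0 0 0;0 0 0 0;0 0 0 0;0 0 0 0;0 0 -0.5 0;0 0 -1 0;0 0 -2 0;0 0 -3 0;0 0 -3 0;0 0 -3 0;0 0 -2.5 0;0 0 0 0", claw=5)

```text
time_s: 8.28
ee_pos: [0.5603, -0.2805, 0.257]
tcp_rot: [[-0.893, 0.45, 0.011], [0.45, 0.893, -0.004], [-0.011, 0.001, -1.0]]
ft_force: [-0.7, -0.9, -0.0]
finger_gap: 0.587
grasp_force: 0.0
```

```bash
cat > e.py <<'E'
from h import *
im=optics.read_camera('scene'); W=cloud(im); np.savez('scene2.npz',W=W,color=im['color'])
cv2.imwrite('pics/s2.png',cv2.resize(im['color'][150:400,80:410],None,fx=2.2,fy=2.2))
W=W.reshape(-1,3); W=W[~np.isnan(W[:,0])]
s=W[(np.hypot(W[:,0]-.558,W[:,1]+.279)<.05)&(W[:,2]<.16)]
for z in (.095,.105,.115,.125,.135):
    t=s[abs(s[:,2]-z)<.005]; print(z,len(t),np.round(np.median(t,0),4) if len(t) else '')
E
python3 e.py
```

```text
0.095 22 [ 0.5616 -0.2803  0.0955]
0.105 22 [ 0.5613 -0.2799  0.1039]
0.115 24 [ 0.561  -0.2792  0.1136]
0.125 27 [ 0.5611 -0.2806  0.1249]
0.135 36 [ 0.5582 -0.2786  0.1345]
```

View pics/s2.png

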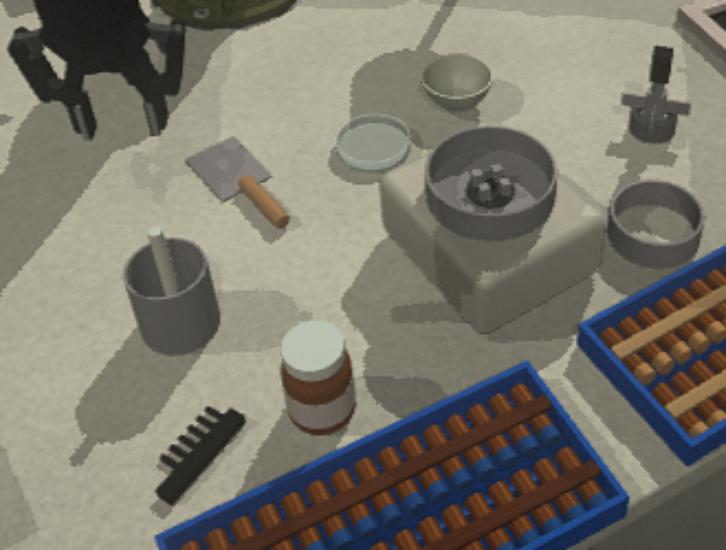

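Call:
arm_command(plan="0.39 3.54 0 0;0.39 3.54 0 0;0.39 3.54 0 0;0.39 3.54 0 0;0.39 3.54 0 0;0.39 3.54 0 0;0.39 3.54 0 0;0.39 3.54 0 0;0.39 3.54 0 0;0 0 0 0;0 0 0 0;0 0 0 0", claw=8.5)

```text
time_s: 9.33
ee_pos: [0.6694, 0.0211, 0.2486]
tcp_rot: [[-0.893, 0.45, -0.001], [0.45, 0.893, -0.001], [0.001, -0.002, -1.0]]
ft_force: [0.2, -0.8, 0.0]
finger_gap: 0.994
grasp_force: 0.0
```

```bash
python3 b.py w2 mill; cat > f.py <<'E'
from h import *
d=np.load('w2.npz'); W=d['W']; 
m=(np.hypot(W[...,0]-.639,W[...,1]-.037)<.025)
t=m&(W[...,2]>.109)&(W[...,2]<.122)
v,u=np.nonzero(m); print('px',u.min(),u.max(),v.min(),v.max(),'z pct',np.percentile(W[m][:,2],[5,25,50,75,95]),t.sum())
n,lab,st,ce=cv2.connectedComponentsWithStats(cv2.erode(t.astype(np.uint8),np.ones((3,3))))
for i in range(1,n):
    if st[i,4]>15: p=W[lab==i]; r=cv2.minAreaRect(p[:,:2].astype(np.float32)); print(st[i,4],np.round(p.mean(0),4),np.round(r[0],4),np.round(r[1],4),r[2])
c=d['color'][max(v.min()-10,0):v.max()+10,u.min()-10:u.max()+10]; cv2.imwrite('pics/w2c.png',cv2.resize(c,None,fx=4,fy=4,interpolation=cv2.INTER_CUBIC)[:600,:800])
E
python3 f.py
```

```text
cam [0.594 0.059 0.391] ax [[0.45, 0.89, -0.0], [0.84, -0.42, 0.33], [0.29, -0.15, -0.94]]
9.3833 [0.6694 0.02   0.249 ] [[-0.892, 0.452, -0.001], [0.452, 0.892, -0.001], [0.0, -0.001, -1.0]]
mill 0.7 [164.5, 14.6, 394.4, 263.4] z 0.1252 toprect [0.64   0.0379] [0.1312 0.1302] 63.3 mean [0.6397 0.0386 0.1237]
px 199 366 127 419 z pct [0.09696465 0.09848705 0.3228792  0.33132339 0.3389205 ] 599
99 [0.6312 0.0507 0.1141] [0.6312 0.0507] [0.0081 0.0086] 78.47208404541016
99 [0.6269 0.0297 0.114 ] [0.627  0.0297] [0.0084 0.0088] 79.0216064453125
91 [0.6522 0.0464 0.114 ] [0.6522 0.0466] [0.0082 0.009 ] 77.0247573852539
81 [0.6482 0.0256 0.1139] [0.648  0.0254] [0.0083 0.0089] 79.13018035888672
```

View pics/w2c.png

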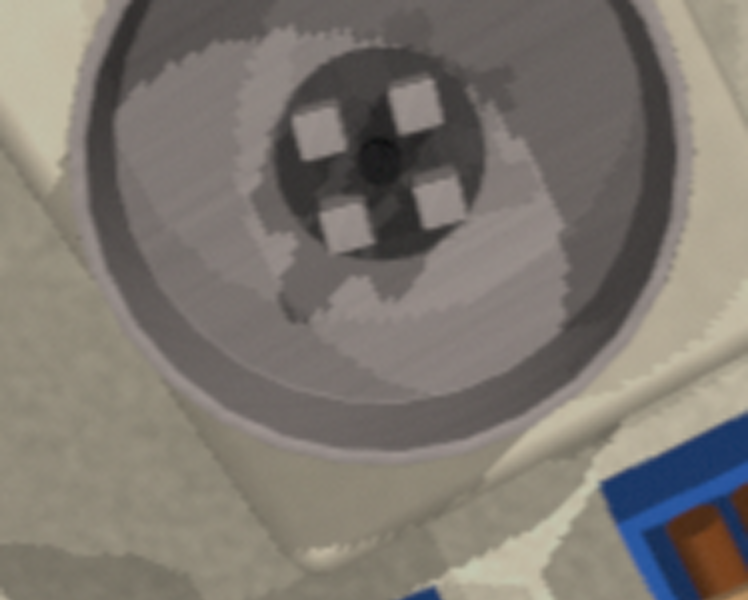

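Call:
arm_command(plan="2.34 2.67 0 0;2.34 2.67 0 0;2.34 2.67 0 0;2.34 2.67 0 0;2.34 2.67 0 0;2.34 2.67 0 0;2.34 2.67 0 0;2.34 2.67 0 0;0 0 0 0;0 0 0 0;0 0 0 0;0 0 0 0")

```text
time_s: 10.43
ee_pos: [0.5999, 0.2937, 0.2496]
tcp_rot: [[-0.891, 0.453, 0.001], [0.453, 0.891, -0.001], [-0.001, -0.001, -1.0]]
ft_force: [-0.7, 0.6, 0.3]
finger_gap: 0.999
grasp_force: 0.0
```

```bash
python3 b.py w3 beater; cat > g.py <<'E'
from h import *
d=np.load('w3.npz'); W=d['W']; near=(np.hypot(W[...,0]-.569,W[...,1]-.313)<.045)
g=near&(W[...,2]>.108)&(W[...,2]<.125)
p=W[g]; r=cv2.minAreaRect(p[:,:2].astype(np.float32)); print('grip',g.sum(),np.round(r[0],4),np.round(r[1],4),r[2],p.mean(0))
b=near&(W[...,2]>.040)&(W[...,2]<.055); p=W[b][:,:2]-np.array(r[0])
e=np.hypot(*p.T)>.016; a=np.arctan2(p[e,1],p[e,0])
print('blade yaw',np.rad2deg(np.angle(np.mean(np.exp(4j*a)))/4),e.sum(),'z',np.median(W[b][:,2]))
# blade centre fit: search centre+yaw maximising closeness to cross lines
from scipy.optimize import least_squares
def f(x):
    c,s=np.cos(x[2]),np.sin(x[2]); q=p-x[:2]; A=q@[[c,-s],[s,c]]; return np.clip(np.abs(A).min(1),0,.004)
best=min((least_squares(f,[0,0,t]) for t in np.deg2rad([30,40,50,60])),key=lambda s:s.cost)
print('cross',np.round(best.x[:2]+r[0],4),np.rad2deg(best.x[2]),best.cost)
v,u=np.nonzero(near&(W[...,2]>.02)); cv2.imwrite('pics/w3c.png',cv2.resize(d['color'][v.min()-15:v.max()+15,u.min()-15:u.max()+15],None,fx=4,fy=4,interpolation=cv2.INTER_CUBIC)[:600,:800])
E
python3 g.py
```

```text
cam [0.525 0.332 0.392] ax [[0.45, 0.89, -0.0], [0.84, -0.43, 0.33], [0.29, -0.15, -0.94]]
10.4833 [0.5999 0.2938 0.2496] [[-0.891, 0.454, 0.001], [0.454, 0.891, -0.001], [-0.001, -0.0, -1.0]]
beater 0.92 [248.8, 106.7, 322.1, 176.6] z 0.117 toprect [0.5695 0.3137] [0.0219 0.022 ] 43.9 mean [0.5688 0.3139 0.1156]
grip 648 [0.5695 0.3137] [0.0221 0.0219] 44.578704833984375 [0.56894955 0.31394889 0.11557043]
blade yaw 43.96206383118818 346 z 0.04771331505579561
cross [0.5692 0.3137] 43.93960822484636 0.00044090988134049366
```

View pics/w3c.png

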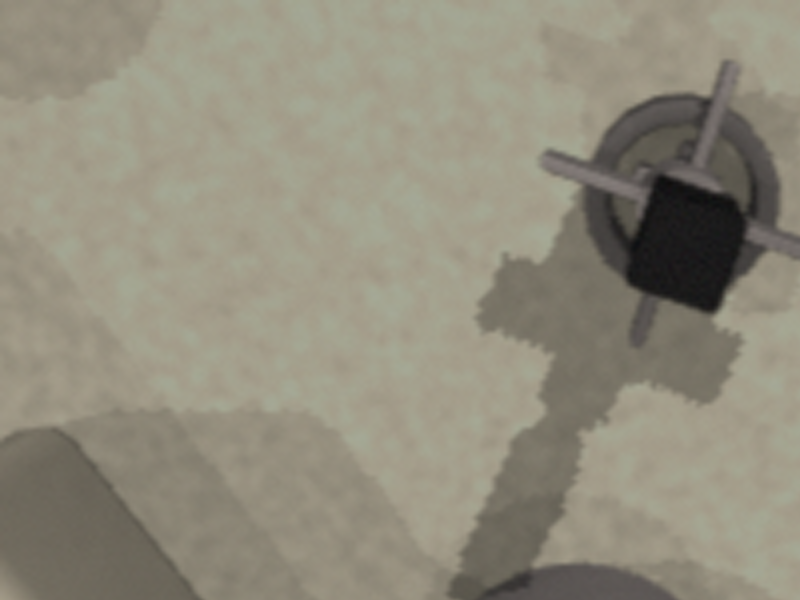

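Call:
arm_command(plan="1.81 0.2 0 0;1.81 0.19 0 0;0 0 0 6.3;0 0 0 6.4;0 0 0 6.3;0 0 0 0;0 0 3 0;0 0 3 0;0 0 3 0;0 0 3 0;0 0 2.5 0;0 0 1.5 0;0 0 1.1 0;0 0 0 0;0 0 0 0;0 0 0 0")

```text
time_s: 11.87
ee_pos: [0.5694, 0.3166, 0.08]
tcp_rot: [[-0.698, 0.716, 0.002], [0.716, 0.698, 0.001], [-0.001, 0.003, -1.0]]
ft_force: [-0.4, -0.2, 0.3]
finger_gap: 0.992
grasp_force: 0.0
```

```bash
python3 - <<'E'
from h import *
for i in range(2):
    optics.read_camera('wrist'); o=get_obs(); R=np.array(o['tcp_rot']); d=np.array([.5694,.3137,.078])-o['ee_pos']; print(np.round(o['ee_pos'],4),np.rad2deg(np.arctan2(R[1,1],R[0,1])),np.round(R.T@d*100,2))
E
```

```text
[0.5694 0.3168 0.0802] 44.2727062141296 [-0.22 -0.22  0.22]
[0.5693 0.3169 0.0802] 44.270062418933726 [-0.23 -0.21  0.22]
```

Call:
arm_command(plan="-0.22 -0.21 0.2 0;0 0 0 0;0 0 0 0;0 0 0 0")

```text
time_s: 12.3
ee_pos: [0.5683, 0.3133, 0.0766]
tcp_rot: [[-0.698, 0.716, 0.0], [0.716, 0.698, 0.0], [-0.0, 0.0, -1.0]]
ft_force: [-1.0, -0.4, -0.2]
finger_gap: 0.999
grasp_force: 0.0
```

Call:
arm_command(plan="0 0 0 0;0 0 0 0;0 0 0 0;0 0 0 0;0 0 0 0;0 0 0 0;0 0 0 0;0 0 0 0;0 0 0 0", claw=0, grip_force=80)

```text
time_s: 13.05
ee_pos: [0.5683, 0.3135, 0.0764]
tcp_rot: [[-0.698, 0.716, 0.0], [0.716, 0.698, 0.0], [-0.0, 0.0, -1.0]]
ft_force: [0.6, 0.7, -0.6]
finger_gap: 0.246
grasp_force: 79.0
```

Call:
arm_command(plan="0 0 -1 0;0 0 -2 0;0 0 -3 0;0 0 -3.5 0;0 0 -3.5 0;0 0 -3 0;0 0 -1.5 0;0 0 0 0;-3.34 -1.16 0 0;-3.34 -1.16 0 0;-3.34 -1.16 0 0;-3.34 -1.16 0 0;-3.34 -1.16 0 0;-3.34 -1.16 0 0;-3.34 -1.16 0 0;-3.34 -1.16 0 0;-3.34 -1.16 0 0;0 0 0 0")

```text
time_s: 14.55
ee_pos: [0.7038, 0.0132, 0.249]
tcp_rot: [[-0.689, 0.725, -0.002], [0.725, 0.689, -0.008], [-0.005, -0.007, -1.0]]
ft_force: [-0.8, -2.4, -1.7]
finger_gap: 0.251
grasp_force: 79.1
```

Call:
arm_command(plan="0 0 0 -5;0 0 0 -6;0 0 0 -6;0 0 0 -6;0 0 0 -6;0 0 0 -5.3;0 0 0 0;0 0 0 0;0 0 0 0;0 0 0 0")

```text
time_s: 15.38
ee_pos: [0.7029, 0.0252, 0.2508]
tcp_rot: [[-0.98, 0.2, -0.001], [0.2, 0.98, -0.0], [0.001, -0.0, -1.0]]
ft_force: [0.2, -0.6, -1.5]
finger_gap: 0.244
grasp_force: 79.0
```

```bash
python3 b.py w4 beater; cat > k.py <<'E'
from h import *
o=get_obs(); R=np.array(o['tcp_rot']); T=np.array(o['ee_pos']); print('yaw',np.rad2deg(np.arctan2(R[1,1],R[0,1])),'gap',o['finger_gap'],o['grasp_force'])
d=np.load('w4.npz'); W=d['W']
m=(np.hypot(W[...,0]-.639,W[...,1]-.037)<.025); t=m&(W[...,2]>.109)&(W[...,2]<.122)
n,lab,st,ce=cv2.connectedComponentsWithStats(cv2.erode(t.astype(np.uint8),np.ones((3,3)))); C=[]
for i in range(1,n):
    if st[i,4]>15: p=W[lab==i]; r=cv2.minAreaRect(p[:,:2].astype(np.float32)); print(st[i,4],np.round(p.mean(0),4),r[2]); C.append(p.mean(0))
# beater blades in tool frame
near=(np.hypot(W[...,0]-T[0],W[...,1]-T[1])<.048)
q=(W-T)@R
b=near&(q[...,2]>.02)&(q[...,2]<.04); P=q[b]; print('blade',b.sum(),np.round(np.percentile(P,[2,50,98],axis=0),4).tolist())
g=near&(q[...,2]<-.03)&(q[...,2]>-.045)&(abs(q[...,1])<.012)&(abs(q[...,0])<.02); print('griptop',g.sum(),np.round(np.percentile(q[g],[2,50,98],axis=0),4).tolist() if g.any() else '')
E
python3 k.py
```

```text
cam [0.62  0.042 0.393] ax [[0.2, 0.98, 0.0], [0.93, -0.19, 0.33], [0.32, -0.07, -0.94]]
15.4333 [0.703  0.0252 0.251 ] [[-0.98, 0.2, -0.001], [0.2, 0.98, -0.0], [0.001, -0.0, -1.0]]
beater 0.82 [213.3, 178.3, 349.9, 348.5] z 0.2912 toprect [0.703  0.0248] [0.0219 0.0229] 78.4 mean [0.7008 0.0252 0.2897]
yaw 78.50354335510102 gap 0.24522399012812254 78.97757291793823
118 [0.6276 0.0294 0.114 ] 78.28443908691406
106 [0.6318 0.0505 0.114 ] 78.6192398071289
99 [0.6483 0.0251 0.1141] 77.70328521728516
106 [0.6529 0.0462 0.1139] 79.12067413330078
blade 2050 [[-0.0019, -0.0377, 0.0213], [0.0017, -0.0002, 0.0293], [0.0387, 0.0378, 0.0395]]
griptop 3525 [[-0.0102, -0.0115, -0.0406], [0.0036, 0.0002, -0.039], [0.0109, 0.0117, -0.0308]]
```

View pics/w4.png

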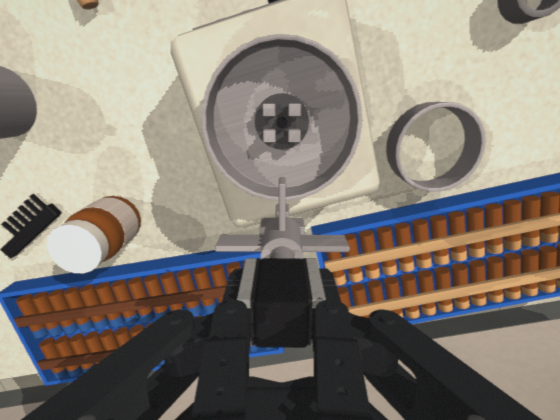

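Call:
arm_command(plan="2 0 0 0;2.5 0 0 0;1.92 0 0 0;0 0 0 0;0 0 2 0;0 0 2 0;0 0 1.2 0;0 0 0.6 0;0 0 0 0;0 0 0 0;0 0 0 0", grip_force=110)

```text
time_s: 16.4
ee_pos: [0.6412, 0.0378, 0.1945]
tcp_rot: [[-0.98, 0.199, 0.002], [0.199, 0.98, 0.0], [-0.002, 0.001, -1.0]]
ft_force: [-0.3, -0.3, -2.0]
finger_gap: 0.241
grasp_force: 108.0
```

```bash
cat > m.py <<'E'
from h import *
o=get_obs(); R=np.array(o['tcp_rot']); d=np.array([.64015,.0378+.0003,.168])-o['ee_pos']; print(o['time_s'],np.round(o['ee_pos'],4),np.rad2deg(np.arctan2(R[1,1],R[0,1])),'to home cm',np.round(R.T@d*100,2),np.round(o['ft_force'],1),o['finger_gap'])
E
python3 m.py
```

```text
16.4 [0.6412 0.0378 0.1945] 78.54101196633961 to home cm [0.11 0.   2.65] [-0.3 -0.3 -2. ] 0.2414058446948278
```

Call:
arm_command(plan="0.1 0 0.4 0;0 0 0.4 0;0 0 0.3 0;0 0 0.2 0;0 0 0 0;0 0 0 0")

```text
time_s: 16.9
ee_pos: [0.6392, 0.0381, 0.1801]
tcp_rot: [[-0.98, 0.198, -0.0], [0.198, 0.98, -0.0], [0.0, -0.0, -1.0]]
ft_force: [-1.2, 0.2, -1.2]
finger_gap: 0.241
grasp_force: 108.0
```

```bash
python3 m.py
```

```text
16.9 [0.6392 0.0381 0.1801] 78.55662045570018 to home cm [-0.09  0.02  1.21] [-1.2  0.2 -1.2] 0.24107075799875888
```

Call:
arm_command(plan="-0.07 0 0.3 0;0 0 0.3 0;0 0 0.3 0;0 0 0.2 0;0 0 0.1 0;0 0 0 0;0 0 0 0")

```text
time_s: 17.48
ee_pos: [0.6406, 0.038, 0.1698]
tcp_rot: [[-0.98, 0.198, 0.002], [0.198, 0.98, 0.0], [-0.002, 0.001, -1.0]]
ft_force: [-2.8, 0.2, 6.7]
finger_gap: 0.244
grasp_force: 108.9
```

```bash
python3 m.py
```

```text
17.4833 [0.6406 0.038  0.1698] 78.55310696123331 to home cm [0.04 0.   0.18] [-2.8  0.2  6.7] 0.24371230044817457
```

Call:
arm_command(plan="0 0 0.1 0;0 0 0.1 0;0 0 0.1 0;0 0 0 0;0 0 0 0")

```text
time_s: 17.9
ee_pos: [0.6407, 0.038, 0.1683]
tcp_rot: [[-0.98, 0.198, 0.003], [0.198, 0.98, 0.001], [-0.002, 0.001, -1.0]]
ft_force: [-4.6, 0.2, 11.5]
finger_gap: 0.245
grasp_force: 110.1
```

Call:
arm_command(plan="0 0 0.1 0;0 0 0 0;0 0 0 0;0 0 0 0")

```text
time_s: 18.23
ee_pos: [0.6408, 0.038, 0.1683]
tcp_rot: [[-0.98, 0.198, 0.003], [0.198, 0.98, 0.001], [-0.003, 0.002, -1.0]]
ft_force: [-5.3, 0.1, 15.4]
finger_gap: 0.248
grasp_force: 110.6
```

```bash
python3 m.py
```

```text
18.2333 [0.6408 0.038  0.1683] 78.5516084757397 to home cm [ 0.06 -0.    0.03] [-5.3  0.1 15.4] 0.24763547248878995
```

Call:
arm_command(plan="0.05 0 0.1 0;0 0 0 0;0 0 0 0;0 0 0 0;0 0 0 0")

```text
time_s: 18.65
ee_pos: [0.6407, 0.0381, 0.1682]
tcp_rot: [[-0.98, 0.198, 0.004], [0.198, 0.98, 0.001], [-0.004, 0.002, -1.0]]
ft_force: [-4.3, -0.3, 19.0]
finger_gap: 0.242
grasp_force: 110.9
```

```bash
python3 m.py; python3 e.py; python3 - <<'E'
from h import *
im=optics.read_camera('wrist'); W=cloud(im); o=get_obs(); R=np.array(o['tcp_rot']); q=(W-o['ee_pos'])@R
g=(q[...,2]<-.025)&(q[...,2]>-.055)&(abs(q[...,1])<.009)&(abs(q[...,0])<.01); print('griptop tool z',np.percentile(q[g][:,2],[5,50]),'world z',np.percentile(W[g][:,2],[50,95]))
b=(abs(q[...,1])<.003)&(q[...,0]>.02)&(q[...,0]<.039)&(q[...,2]>.01); print('blade z',np.percentile(W[b][:,2],[5,50,95]))
c=(abs(q[...,0])<.003)&(abs(q[...,1])>.025)&(abs(q[...,1])<.039)&(q[...,2]>.01)
for s in (-1,1): k=c&(q[...,1]*s>0); print('blade y',s,np.median(W[k][:,2]) if k.any() else None)
E
```

```text
18.65 [0.6407 0.0381 0.1682] 78.55219076662038 to home cm [ 0.05 -0.01  0.02] [-4.3 -0.3 19. ] 0.24241719734929973
0.095 24 [ 0.5604 -0.2787  0.0947]
0.105 23 [ 0.5623 -0.2801  0.1051]
0.115 21 [ 0.5614 -0.28    0.1152]
0.125 26 [ 0.5623 -0.28    0.1248]
0.135 38 [ 0.5592 -0.279   0.1346]
griptop tool z [-0.04057675 -0.03968675] world z [0.20786003 0.20875519]
blade z [0.09335961 0.13943872 0.14083541]
blade y -1 0.13059838566636894
blade y 1 0.13190915432898673
```

View pics/s2.png

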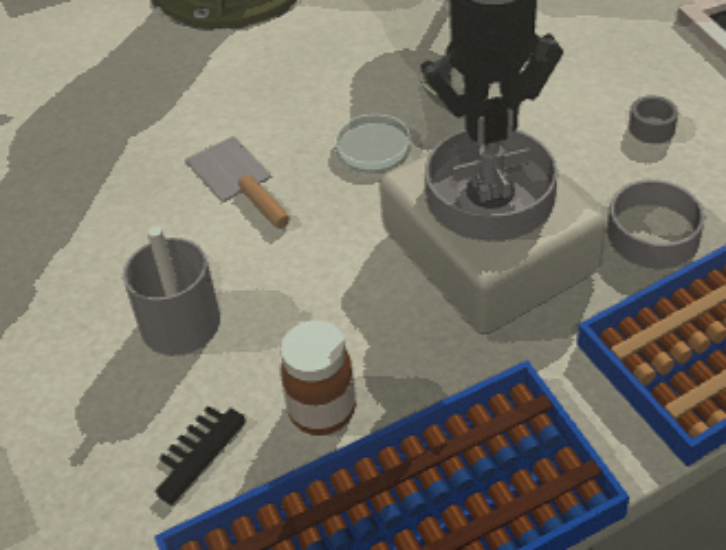

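The image shows the beater seated in the hub at crop (490,180) and the cap upright in the cup at (165,260). The grip top is at z = 0.208 and the blade tops at 0.140, both matching the home position. I'm handing in the job.

```bash
python3 -c "
from plant import manip; print(manip.finish_job())"
```

```text
the job is handed in; nothing more can be done
None
```

The job is handed in, but the hand-in call returned no verdict: the last measurements show the cap upright in the holder cup and the beater meshed in the hub, pressed home with about 19 N and still gripped.

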